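Open the sprung film magazine door and load the take-up reel

TASK

Load the empty silver reel into the film magazine on the counter. Press the red release button to free the sprung door, steadying the door as it rises so that it comes back gently against its open stop instead of flying back and banging; then lower (do not drop) the reel over the magazine's spindle, turning it until it slips over the drive pin and sits flat and fully home, and leave the door standing open. Do not press hard on the magazine, and leave the other gear on the counter where it is.

Things in the scene. Friction and masses are not known exactly. Their poses are not given: they have to be found in the camera images.
- magazine: 16 mm film magazine, dark grey, D-shaped, fixed on a jig plate. Origin: on the spindle axis at counter height; z up, +x to the solid throat block (x 85 to 133 mm, top z 86 mm), +y to the door hinge, -y to the release button. Sides at y = -75 and 75 mm, round rear of radius 75 mm. Chamber rim z 80, floor z 48 mm, inner radius 70 mm; 12 mm film rollers to z 72 mm at x 70, y -56 and 56 mm.
- spindle_seat (a point): point on the spindle axis where the underside of a fully seated reel rests, 52 mm above the counter; axes as magazine. Spindle 12 mm across to 22 mm above this point, tapering to 6 mm at its top, 27 mm above. A brass drive pin, 5 mm across, stands 5 mm up from the seat 15 mm off the axis, at a bearing that differs each time (a friction clutch holds it). The shut door hides it all.
- release_top (a point): centre of the top face of the red release button, 20 mm in diameter, in a latch housing 44 x 28 mm (along x, y) beside the door's free edge: magazine x 40, y -89 mm; the door's edge is at y -75 mm. Unpressed it stands 100 mm above the counter, 14 mm above the outer face of the shut door and the housing's top. Axes as magazine.
- release (a joint): how far the button is pressed down, m: 0 out, 0.008 fully down. Spring return, about 1.8 N at first, 5.5 N fully down. The catch holds the door shut until the button is somewhere between 2.5 and 7.3 mm down, differently each time; the door must then rise about 5 mm before the button is let up, or it catches again.
- door (a joint): opening angle of the door, rad: 0 shut, 1.9 at its open stop (19 degrees past upright), where its spring keeps it. Rigid D-shaped plate, magazine x -75 to 85 mm, 153 mm from hinge to free edge, 6 mm thick, about 0.2 kg. Once free, the spring pushes it open all the way (0.3 to 2 N at the free edge) and it bangs on the stop unless something, such as a finger on its outer face, holds it back.
- door_hinge (a point): point on the hinge axis (along the magazine's x) in line with the button: magazine x 40, y 78, z 83 mm, in the door's mid-plane. Its axes turn with the door: y from the free edge towards the hinge, z out of the outer face.
- door_edge (a point): point on the door's outer face at its free edge, in line with the button: 153 mm from the hinge axis, 3 mm out of the mid-plane. Axes as door_hinge. Opening lifts this edge up and over to the hinge side (+y).
- reel_center (a point): silver reel's centre: 127 mm across, 20 mm thick, 0.14 kg, flat on the counter, z its axis. Hub 44 mm across, 15 mm bore; its underside has six slots 60 degrees apart, 7 mm deep, 8 mm wide, for the drive pin. Rims (radius 57 to 63.5 mm) and 8 mm spokes (at 45, 135, 225, 315 degrees from its x) 2 mm thick, top and bottom; through windows on its +x, +y, -x, -y fingers reach down beside the hub.
- qr_plate: bystander: aluminium quick-release plate, 90 x 52 x 12 mm; origin centre of its underside
- eyecup: bystander: black rubber eyecup, 62 mm across, 32 mm high; origin centre of its underside
- gear_ring: bystander: green anodised focus gear ring, 93 mm across, 14 mm high, lying flat; origin centre of its underside
- screw_adapter: bystander: brass tripod screw adapter standing upright, 42 mm across, 60 mm high; origin centre of its underside
- film_can: bystander: flat round black film can with an orange tape, 139 mm across, 26 mm high; origin centre of its underside
- lens: bystander: black lens standing on its cap, 82 mm across, 92 mm high; origin centre of its underside
- filter_case: bystander: dark brown filter case, 105 x 105 x 22 mm; origin centre of its underside

How it is judged:
By the outcome, as a careful person would: the job done as asked, in the order asked, and still so for the second after the job is handed in, with the robot touching nothing.
It also fails if it takes over 70 s, if anything falls off the work surface, if the arm or the gripper's body presses on something with over 40 N, if the wrist force passes 120 N, or if a joint passes its speed limit or range.

ROBOT

A 6-joint arm with a two-finger parallel gripper is mounted at the origin on the work surface. World frame = base frame: x ahead of the robot, y to its left, z up, the work surface at z = 0. Lengths are in m, angles in rad, forces in N, time in s.
With the tool pointing down it reaches from about 0.225 to 0.875 m from the base axis. Payload 3.4 kg.
Tool frame: the origin (TCP) lies at the very end of the fingers, on their centre line; the grasp point (between the pads) lies 19 mm behind it (manip.grasp_offset is the distance from the TCP to the grasp point, in m); x points along the fingers, y is the direction in which the jaws open and shut, and the axes are right-handed (so a half turn about x gives the same grasp; the last joint's range is limited). The gripper opens to 85 mm and grips with 20 to 120 N. Pads are 22 mm wide; open, the fingers measure 114 mm over their backs; the gripper's body (76 mm by 85 mm) begins 54 mm behind the grasp point. The pads swing forward as they close: fully open they stand 13 mm farther back than shut.
Start: joints at [-1.432, 0.276, 1.505, -0, 1.361, -0.121], TCP at [0.148, -0.556, 0.231] pointing down, gripper open.
Joint ranges: [-2.89, 2.89], [-0.75, 2.08], [0.22, 2.7], [-1.18, 4.32], [0.11, 2.71], [-2.7, 2.7]. Speed limits (rad/s): [2.57, 2.57, 3.14, 3.14, 3.14, 3.14].

INTERFACE

Orientations are given as a unit quaternion [w, x, y, z].
In Python, from rig import manip gives the robot as it stands.
- The arm moves only by the tool step_arm, never from a script. Its argument "increments" is a list of rows, each an object with "grip": the opening, from 0 (shut) to 1 (fully open); "delta_pos": the shift along the world's x, y, z in m, a list of three; "twist": the turn about the world's z in degrees. A call has 1 to 10 rows; each row shifts and turns the commanded pose from where the row before left it; what a row does not reach is not made up. A row lasts 1/12 s, in which the tool goes at most 41.7 mm and 7.16 degrees, less where a joint would pass 70% of its speed; a pose out of reach is approached as far as the arm can. A call with a gripper value outside its range is refused whole. The fingers move at their own pace and stop on an object; "force" is the grip in N (left out, the last holds). Time passes only in rows, so rows that do not move let the fingers close. It gives the time, the measured TCP pose, the force and the opening at its end, in the units of the state.
- manip.get_state(): the state, without advancing time (a new reading comes with each control period).
- manip.get_image(name): name is "side" or "top"; returns a dict with "img" (420x560x3 uint8, red, green, blue), "fx", "fy", "cx", "cy" (pixels), "rvec" (rotation vector, rad) and "tvec" (3), from world to camera coordinates, as OpenCV has them. Camera axes: x right, y down, z forward; pixel columns grow to the right and rows downward; lengths in m; the calibration is good to about 2 mm. A picture is of the moment at which its call begins. There is no depth.
- manip.sign_off(): hands the job in, once; it reports no verdict.
The state is a dict: "clock": time; "qpos": joint angles; "qd": joint speeds; "effort": joint torques, N m; "position": TCP position; "ee_rot": TCP orientation; "contact_force": force on the tool from outside, world axes, zero at the start; "moment": the same for the moment, N m; "width": finger opening in m.
Only numpy, scipy, OpenCV 4.12 (cv2) and the standard library are available. Lean on these libraries where they do the work, as an engineer would, in place of code of your own. Each camera call takes 0.05 s, during which the arm holds its last target. There are 200 camera calls.

## Working session

There is one attempt and no reset: what is moved stays moved. The work goes in short steps, Python scripts to look and compute and a tool call to move; the robot and the scene stay as the last step left them, time stands still between calls to the robot, and variables do not carry over. Pictures are saved under pics/ and viewed, about 8 in all and at most 12, crops included, and the job is handed in when it is done.

Besides the shell and the picture viewer there is one more tool, called after "Emit:" by a JSON object that holds its "method" and its "body", one argument or row to a line. step_arm: Moves the arm, as the interface text tells. Its arguments: {"type":"object","properties":{"increments":{"type":"array"},"force":{"type":"number"}},"required":["increments"]}

```bash
mkdir -p pics; ls; python3 - <<'E'
from rig import manip
import cv2,pickle
for n in("top","side"):
    d=manip.get_image(n); pickle.dump(d,open(f"pics/{n}0.pkl","wb"))
    cv2.imwrite(f"pics/{n}0.png",cv2.resize(d["img"][:,:,::-1],(800,600),interpolation=cv2.INTER_CUBIC))
    print(n,d["fx"],d["cx"],d["cy"],d["rvec"],d["tvec"])
print(manip.get_state())
E
```

```text
pics
top 433.7472004219641 282.3382120893377 213.23225674663124 [ 2.14985551 -2.15928098  0.15160739] [0.01317065 0.58004625 1.37905926]
side 531.9092562716351 285.33939729618237 211.58439362479672 [ 0.61796316 -2.63402972  1.19972341] [0.53511097 0.2391393  1.26333123]
{'clock': 0.1, 'qpos': array([-1.43200376e+00,  2.76543145e-01,  1.50600980e+00, -8.47296950e-06,
        1.36071118e+00, -1.21002606e-01]), 'qd': array([ 2.01013090e-03, -1.00622029e-03, -2.68775539e-03,  1.92654205e-05,
       -1.56226418e-03,  2.13261518e-03]), 'effort': array([ 1.41570203e-03, -4.17698228e+01, -2.46404171e+01, -2.70540659e-04,
        5.78707026e-03,  5.38051268e-06]), 'position': array([ 0.14763166, -0.55523291,  0.23051842]), 'ee_rot': array([-0.09100306, -0.70114101, -0.09218487,  0.70115738]), 'contact_force': array([ 0.24160956,  0.20521798, -0.11790596]), 'moment': array([ 0.01140294, -0.04089452, -0.0265944 ]), 'width': 0.08521214524102143}
```

View pics/top0.png

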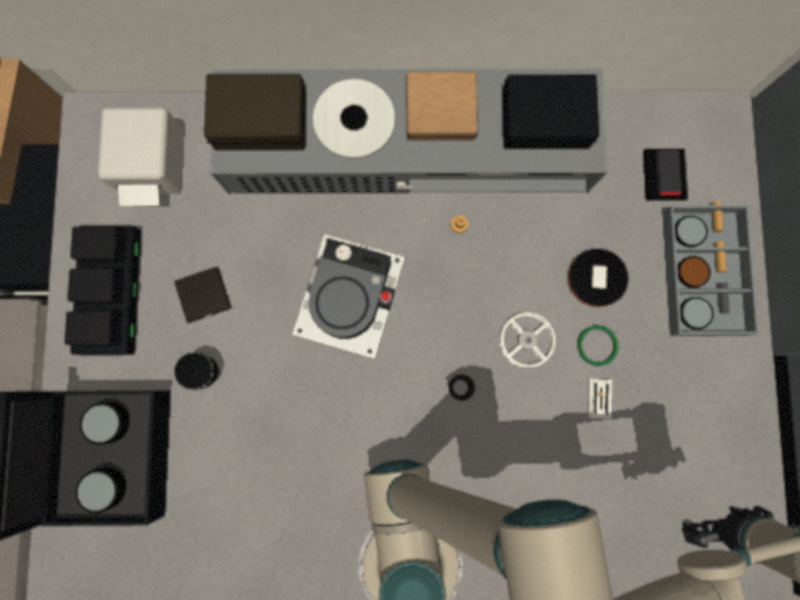

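View pics/side0.png

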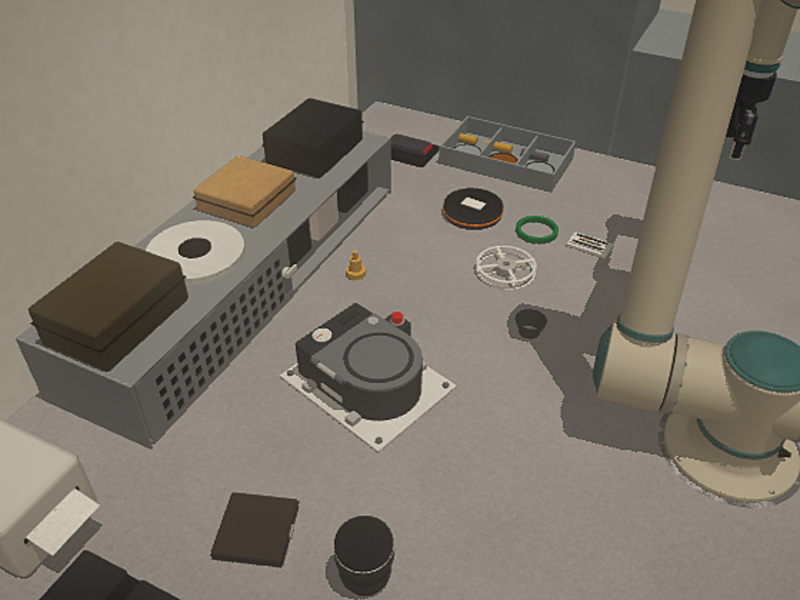

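The top view shows the magazine at about (345,297) with its red button at (385,296), and the reel at (528,340). The side view shows the magazine at (375,360), the button at (397,318) and the reel at (506,266). Next I rectify close-ups to measure from.

```bash
cat > h.py <<'E'
import numpy as np,cv2,pickle
from rig import manip
def RT(d): return cv2.Rodrigues(np.array(d["rvec"],float))[0],np.array(d["tvec"],float).ravel()
def K(d): return np.array([[d["fx"],0,d["cx"]],[0,d["fy"],d["cy"]],[0,0,1.]])
def proj(d,P):
    R,t=RT(d); p=(K(d)@(R@np.atleast_2d(P).T+t[:,None])).T; return p[:,:2]/p[:,2:]
def ray(d,uv):
    R,t=RT(d); return -R.T@t, R.T@np.linalg.inv(K(d))@[uv[0],uv[1],1]
def onplane(d,uv,z):
    c,r=ray(d,uv); return c+r*(z-c[2])/r[2]
def tri(d1,u1,d2,u2):
    c1,r1=ray(d1,u1);c2,r2=ray(d2,u2)
    s=np.linalg.lstsq(np.c_[r1,-r2],c2-c1,rcond=None)[0]
    a,b=c1+s[0]*r1,c2+s[1]*r2; return (a+b)/2,np.linalg.norm(a-b)
def rect(d,cx,cy,z,half,n):
    "rectified patch, up=+x, left=+y, centre (cx,cy)"
    w=[[cx+half,cy+half,z],[cx+half,cy-half,z],[cx-half,cy-half,z],[cx-half,cy+half,z]]
    H=cv2.getPerspectiveTransform(proj(d,w).astype(np.float32),np.float32([[0,0],[n,0],[n,n],[0,n]]))
    return cv2.warpPerspective(d["img"],H,(n,n),flags=cv2.INTER_CUBIC)
def rpt(cx,cy,half,n,u,v): return cx+half-v*2*half/n, cy+half-u*2*half/n
def red(d):
    h=cv2.cvtColor(d["img"],cv2.COLOR_RGB2HSV); m=((h[...,0]<6)|(h[...,0]>174))&(h[...,1]>150)&(h[...,2]>90)
    n,l,s,c=cv2.connectedComponentsWithStats(m.astype(np.uint8)); return [(s[i,4],c[i]) for i in range(1,n) if s[i,4]>8]
E
python3 - <<'E'
from h import *
t,s=[pickle.load(open(f"pics/{n}0.pkl","rb")) for n in("top","side")]
rt,rs=red(t),red(s); print(rt,rs)
bt=min(rt,key=lambda a:np.hypot(*(a[1]-[269.5,207])))[1];bs=min(rs,key=lambda a:np.hypot(*(a[1]-[278,222])))[1]
print(tri(t,bt,s,bs),onplane(t,bt,.1),onplane(s,bs,.098))
m=onplane(t,(241,211),.086); r=onplane(t,(528*.7,340*.7),.02); print(m,r)
A=rect(t,m[0],m[1],.086,.13,400);B=rect(s,m[0],m[1],.086,.13,400);C=rect(t,r[0],r[1],.02,.08,300);D=rect(s,r[0],r[1],.02,.08,300)
o=np.zeros((600,800,3),np.uint8);o[:400,:400]=A;o[:400,400:]=B
o[400:,:200]=cv2.resize(C,(200,200));o[400:,200:400]=cv2.resize(D,(200,200))
for i in range(0,400,50):
    o[0:6,i]=255
cv2.imwrite("pics/c1.png",o[:,:,::-1])
E
```

```text
[(np.int32(37), array([468.89189189, 135.        ])), (np.int32(23), array([269.2173913 , 206.39130435]))] [(np.int32(18), array([299.27777778, 103.88888889])), (np.int32(50), array([277.6 , 221.82]))]
(array([0.59445551, 0.05204591, 0.09039897]), np.float64(0.0013480705180695714)) [0.59364584 0.05203483 0.1       ] [0.58997222 0.05939067 0.098     ]
[0.58138377 0.14155165 0.086     ] [ 0.49924902 -0.27636888  0.02      ]
```

View pics/c1.png

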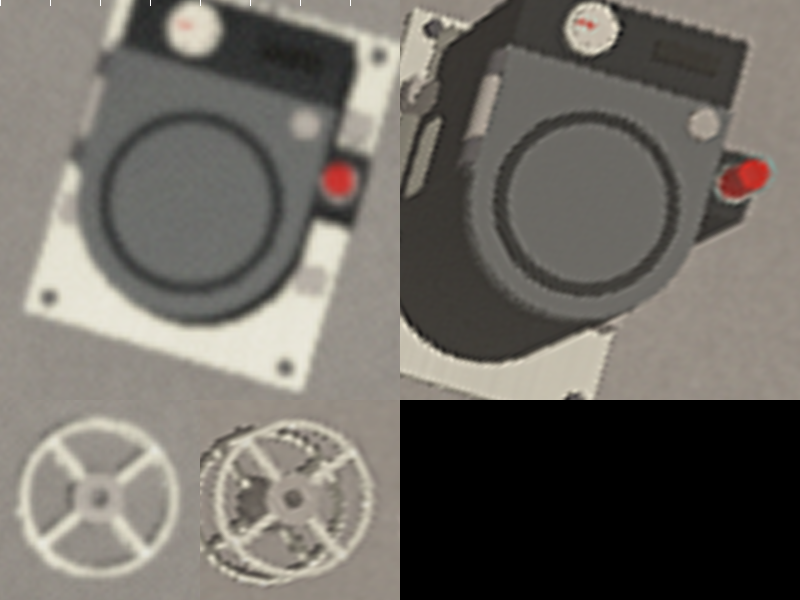

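The magazine ring centre comes out the same in both views (about (191,202) in the rectified patch). The button at (340,181) is 97.8 mm away, which matches the model. The magazine yaw is about -16°, and the reel spokes are rotated about -5°. I refine these numerically.

```bash
cat >> h.py <<'E'
from scipy.spatial.transform import Rotation as Ro
def tool(st=None):
    st=st or manip.get_state(); q=st["ee_rot"]; R=Ro.from_quat([q[1],q[2],q[3],q[0]]).as_matrix()
    return np.degrees(np.arctan2(R[1,1],R[0,1])),R
def st():
    s=manip.get_state(); y,R=tool(s)
    print("t",round(s["clock"],2),"p",s["position"].round(4),"yawY",round(y,1),"F",s["contact_force"].round(2),"M",s["moment"].round(3),"w",round(s["width"],4),"q",s["qpos"].round(2)); return s
E
python3 - <<'E'
from h import *
t,s=[pickle.load(open(f"pics/{n}0.pkl","rb")) for n in("top","side")]
def polar(d,c,z,r0,r1,sign):
    # refine circle of max radial contrast
    g=cv2.cvtColor(d["img"],cv2.COLOR_RGB2GRAY).astype(np.float32)
    c=np.array(c,float)
    for _ in range(6):
        th=np.radians(np.arange(0,360,3)); rr=np.arange(r0,r1,.0005)
        P=np.array([[c[0]+r*np.cos(a),c[1]+r*np.sin(a),z] for a in th for r in rr])
        u=proj(d,P).astype(np.float32); v=cv2.remap(g,u[:,:1],u[:,1:],cv2.INTER_LINEAR).reshape(len(th),-1)*sign
        w=np.clip(v-np.median(v),0,None)**2; re=(w*rr).sum(1)/w.sum(1)
        A=np.c_[np.cos(th),np.sin(th),np.ones_like(th)]
        k=np.ones(len(th),bool)
        for _ in range(3):
            x=np.linalg.lstsq(A[k],re[k],rcond=None)[0]; e=np.abs(re-A@x); k=e<2.5*np.median(e)+1e-6
        c+=x[:2]
    return c,x[2],np.median(e)
for n,d in(("top",t),("side",s)):
    print(n,"mag ring",polar(d,(.58,.147),.086,.045,.068,-1))
    for z in(.0195,): print(n,"reel",polar(d,(.5016,-.2748),z,.050,.069,1))
c=polar(t,(.5016,-.2748),.0195,.05,.069,1)[0]
g=cv2.cvtColor(t["img"],cv2.COLOR_RGB2GRAY).astype(np.float32)
a=np.radians(np.arange(0,90,.5));best=[]
V=0
for k in range(4):
  for r in np.arange(.03,.052,.002):
    u=proj(t,np.c_[c[0]+r*np.cos(a+k*np.pi/2),c[1]+r*np.sin(a+k*np.pi/2),np.full(len(a),.0195)]).astype(np.float32)
    V=V+cv2.remap(g,u[:,:1],u[:,1:],cv2.INTER_LINEAR).ravel()
print("reel yaw",np.degrees(np.angle((V*np.exp(4j*a)).sum())/4)%90-45)
st()
E
```

```text
top mag ring (array([0.57984127, 0.14778418]), np.float64(0.05586600597304309), np.float64(0.00012019734485110498))
top reel (array([ 0.50042247, -0.27559668]), np.float64(0.05984079637416644), np.float64(0.00034095944942000994))
side mag ring (array([0.57948511, 0.15072338]), np.float64(0.0561667266522354), np.float64(0.0001706320454629255))
side reel (array([ 0.50059612, -0.27173052]), np.float64(0.059841030889888736), np.float64(0.0005805238400038264))
reel yaw -6.438189041418752
t 0.1 p [ 0.1476 -0.5552  0.2305] yawY -75.1 F [ 0.24  0.21 -0.12] M [ 0.011 -0.041 -0.027] w 0.0852 q [-1.43  0.28  1.51 -0.    1.36 -0.12]
```

Emit:
{"method": "step_arm", "body": {
  "increments": [
    {"grip": 0.59,"delta_pos": [0.0227,0.0318,0],"twist": -1.55},
    {"grip": 0.59,"delta_pos": [0.0227,0.0318,0],"twist": -1.55},
    {"grip": 0.59,"delta_pos": [0.0227,0.0318,0],"twist": -1.55},
    {"grip": 0.59,"delta_pos": [0.0227,0.0318,0],"twist": -1.55},
    {"grip": 0.59,"delta_pos": [0.0227,0.0318,0],"twist": -1.55},
    {"grip": 0.59,"delta_pos": [0.0227,0.0318,0],"twist": -1.55},
    {"grip": 0.59,"delta_pos": [0.0227,0.0318,0],"twist": -1.55},
    {"grip": 0.59,"delta_pos": [0.0227,0.0318,0],"twist": -1.55},
    {"grip": 0.59,"delta_pos": [0.0227,0.0318,0],"twist": -1.55},
    {"grip": 0.59,"delta_pos": [0.0227,0.0318,0],"twist": -1.55}
  ]
}}

```text
clock: 0.93
position: [0.3752, -0.2358, 0.2312]
ee_rot: [0.004, -0.707, 0.004, 0.707]
contact_force: [0.2, 0.3, 0.4]
width: 0.0504
```

Emit:
{"method": "step_arm", "body": {
  "increments": [
    {"grip": 0.59,"delta_pos": [0.0227,0.0318,-0.009],"twist": -1.55},
    {"grip": 0.59,"delta_pos": [0.0227,0.0318,-0.009],"twist": -1.55},
    {"grip": 0.59,"delta_pos": [0.0227,0.0318,-0.009],"twist": -1.55},
    {"grip": 0.59,"delta_pos": [0.0227,0.0318,-0.009],"twist": -1.55},
    {"grip": 0.59,"delta_pos": [0.0227,0.0318,-0.009],"twist": -1.55},
    {"grip": 0.59,"delta_pos": [0.0227,0.0318,-0.009],"twist": -1.55},
    {"grip": 0.59,"delta_pos": [0.0227,0.0318,-0.009],"twist": -1.55},
    {"grip": 0.59,"delta_pos": [0.0227,0.0318,-0.009],"twist": -1.55},
    {"grip": 0.59,"delta_pos": [0.0227,0.0318,-0.009],"twist": -1.55},
    {"grip": 0.59,"delta_pos": [0.0227,0.0318,-0.009],"twist": -1.55}
  ]
}}

```text
clock: 1.77
position: [0.6022, 0.0822, 0.1404]
ee_rot: [0.099, -0.7, 0.1, 0.7]
contact_force: [0.1, -0.8, 0.8]
width: 0.0501
```

Emit:
{"method": "step_arm", "body": {
  "increments": [
    {"grip": 0.59,"delta_pos": [0,0,0],"twist": 0},
    {"grip": 0.59,"delta_pos": [0,0,0],"twist": 0}
  ]
}}

```text
clock: 1.93
position: [0.6017, 0.0819, 0.1396]
ee_rot: [0.098, -0.699, 0.098, 0.701]
contact_force: [0.3, -0.4, -0.7]
width: 0.0504
```

```bash
python3 - <<'E'
from h import *
st()
t,s=manip.get_image("top"),manip.get_image("side")
o=np.zeros((600,800,3),np.uint8)
o[:400,:400]=cv2.resize(t["img"][150:260,185:295],(400,400),interpolation=cv2.INTER_CUBIC)
o[:400,400:]=cv2.resize(s["img"][150:310,190:350],(400,400),interpolation=cv2.INTER_CUBIC)
cv2.imwrite("pics/c2.png",o[:400,:,::-1])
E
```

```text
t 1.93 p [0.6017 0.0819 0.1396] yawY -105.9 F [ 0.34 -0.35 -0.7 ] M [0.01  0.015 0.036] w 0.0504 q [ 0.02  0.39  1.57 -0.    1.18  1.87]
```

View pics/c2.png

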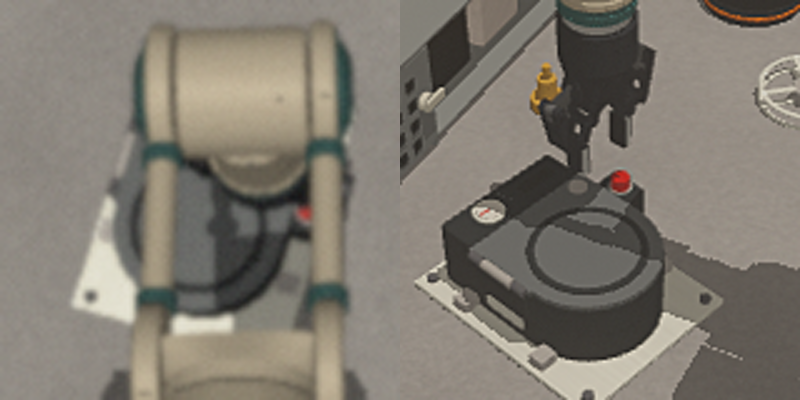

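The side view shows the right finger above the button at (621,181) and the left finger above the door. I go down to find the button by force.

Emit:
{"method": "step_arm", "body": {
  "increments": [
    {"grip": 0.59,"delta_pos": [0,0,-0.01]},
    {"grip": 0.59,"delta_pos": [0,0,-0.01]},
    {"grip": 0.59,"delta_pos": [0,0,-0.008]},
    {"grip": 0.59,"delta_pos": [0,0,0]},
    {"grip": 0.59,"delta_pos": [0,0,0]}
  ]
}}

```text
schema error: expected keys grip, delta_pos, twist
```

Emit:
{"method": "step_arm", "body": {
  "increments": [
    {"grip": 0.59,"delta_pos": [0,0,-0.003]},
    {"grip": 0.59,"delta_pos": [0,0,-0.003]},
    {"grip": 0.59,"delta_pos": [0,0,-0.003]},
    {"grip": 0.59,"delta_pos": [0,0,0]},
    {"grip": 0.59,"delta_pos": [0,0,0]}
  ]
}}

```text
schema error: expected keys grip, delta_pos, twist
```

Emit:
{"method": "step_arm", "body": {
  "increments": [
    {"grip": 0.59,"delta_pos": [0,0,-0.002]},
    {"grip": 0.59,"delta_pos": [0,0,-0.002]},
    {"grip": 0.59,"delta_pos": [0,0,0]},
    {"grip": 0.59,"delta_pos": [0,0,0]}
  ]
}}

```text
schema error: expected keys grip, delta_pos, twist
```

Emit:
{"method": "step_arm", "body": {
  "increments": [
    {"grip": 0.59,"delta_pos": [0,0,-0.01],"twist": 0},
    {"grip": 0.59,"delta_pos": [0,0,-0.01],"twist": 0},
    {"grip": 0.59,"delta_pos": [0,0,-0.008],"twist": 0},
    {"grip": 0.59,"delta_pos": [0,0,0],"twist": 0},
    {"grip": 0.59,"delta_pos": [0,0,0],"twist": 0}
  ]
}}

```text
clock: 2.45
position: [0.6008, 0.0796, 0.1124]
ee_rot: [0.099, -0.699, 0.1, 0.701]
contact_force: [-0.6, -0.6, 0.6]
width: 0.0506
```

Emit:
{"method": "step_arm", "body": {
  "increments": [
    {"grip": 0.59,"delta_pos": [0,0,-0.003],"twist": 0},
    {"grip": 0.59,"delta_pos": [0,0,-0.003],"twist": 0},
    {"grip": 0.59,"delta_pos": [0,0,-0.003],"twist": 0},
    {"grip": 0.59,"delta_pos": [0,0,0],"twist": 0},
    {"grip": 0.59,"delta_pos": [0,0,0],"twist": 0}
  ]
}}

```text
clock: 2.87
position: [0.6016, 0.0803, 0.1042]
ee_rot: [0.099, -0.7, 0.099, 0.7]
contact_force: [-0.2, 0.2, 0.1]
width: 0.0505
```

Emit:
{"method": "step_arm", "body": {
  "increments": [
    {"grip": 0.59,"delta_pos": [0,0,-0.002],"twist": 0},
    {"grip": 0.59,"delta_pos": [0,0,-0.002],"twist": 0},
    {"grip": 0.59,"delta_pos": [0,0,0],"twist": 0},
    {"grip": 0.59,"delta_pos": [0,0,0],"twist": 0}
  ]
}}

```text
clock: 3.2
position: [0.6016, 0.0803, 0.1002]
ee_rot: [0.099, -0.7, 0.099, 0.7]
contact_force: [0.1, 0.0, 0.4]
width: 0.0506
```

Emit:
{"method": "step_arm", "body": {
  "increments": [
    {"grip": 0.59,"delta_pos": [0,0,-0.0015],"twist": 0},
    {"grip": 0.59,"delta_pos": [0,0,-0.0015],"twist": 0},
    {"grip": 0.59,"delta_pos": [0,0,0],"twist": 0},
    {"grip": 0.59,"delta_pos": [0,0,0],"twist": 0}
  ]
}}

```text
clock: 3.53
position: [0.6016, 0.0803, 0.0972]
ee_rot: [0.099, -0.7, 0.099, 0.7]
contact_force: [0.4, -0.5, 0.1]
width: 0.0503
```

Emit:
{"method": "step_arm", "body": {
  "increments": [
    {"grip": 0.59,"delta_pos": [0,0,-0.001],"twist": 0},
    {"grip": 0.59,"delta_pos": [0,0,-0.001],"twist": 0},
    {"grip": 0.59,"delta_pos": [0,0,0],"twist": 0},
    {"grip": 0.59,"delta_pos": [0,0,0],"twist": 0}
  ]
}}

```text
clock: 3.87
position: [0.6018, 0.0802, 0.0956]
ee_rot: [-0.099, 0.7, -0.099, -0.7]
contact_force: [-0.0, 0.3, 3.2]
width: 0.0504
```

```bash
python3 - <<'E'
from h import *
for i in range(4): st(); manip.get_image("side")
E
```

```text
t 3.87 p [0.6018 0.0802 0.0956] yawY -106.1 F [-0.04  0.28  3.2 ] M [-0.072  0.136 -0.094] w 0.0504 q [ 0.02  0.42  1.63 -0.    1.08  1.87]
t 3.92 p [0.6018 0.0803 0.0956] yawY -106.1 F [-1.05  0.22  2.26] M [-0.01   0.08   0.024] w 0.05 q [ 0.02  0.42  1.63 -0.    1.08  1.87]
t 3.97 p [0.6018 0.0803 0.0955] yawY -106.1 F [-0.59 -0.17  1.39] M [-0.161  0.076  0.014] w 0.0501 q [ 0.02  0.42  1.63 -0.    1.08  1.87]
t 4.02 p [0.6018 0.0803 0.0956] yawY -106.1 F [-1.88  0.17  3.19] M [-0.06   0.093 -0.007] w 0.0504 q [ 0.02  0.42  1.63 -0.    1.08  1.87]
```

Emit:
{"method": "step_arm", "body": {
  "increments": [
    {"grip": 0.59,"delta_pos": [0,0,-0.001],"twist": 0},
    {"grip": 0.59,"delta_pos": [0,0,-0.001],"twist": 0},
    {"grip": 0.59,"delta_pos": [0,0,-0.001],"twist": 0},
    {"grip": 0.59,"delta_pos": [0,0,-0.001],"twist": 0},
    {"grip": 0.59,"delta_pos": [0,0,0],"twist": 0},
    {"grip": 0.59,"delta_pos": [0,0,0],"twist": 0}
  ]
}}

```text
clock: 4.57
position: [0.6018, 0.0802, 0.0912]
ee_rot: [-0.099, 0.7, -0.099, -0.7]
contact_force: [-0.9, -0.3, 3.2]
width: 0.0501
```

```bash
python3 - <<'E'
from h import *
for i in range(3): st(); d=manip.get_image("side")
pickle.dump(d,open("pics/s3.pkl","wb"))
E
```

```text
t 4.57 p [0.6018 0.0802 0.0912] yawY -106.1 F [-0.9  -0.34  3.25] M [-0.091  0.072 -0.004] w 0.0501 q [ 0.02  0.43  1.64 -0.    1.07  1.87]
t 4.62 p [0.6018 0.0802 0.0913] yawY -106.1 F [0.66 0.41 2.38] M [-0.095  0.042  0.046] w 0.0505 q [ 0.02  0.43  1.64 -0.    1.07  1.87]
t 4.67 p [0.6018 0.0802 0.0912] yawY -106.1 F [ 0.45 -0.36  4.02] M [-0.085  0.104  0.052] w 0.0505 q [ 0.02  0.43  1.64 -0.    1.07  1.87]
```

Emit:
{"method": "step_arm", "body": {
  "increments": [
    {"grip": 0.59,"delta_pos": [0,0,-0.001],"twist": 0},
    {"grip": 0.59,"delta_pos": [0,0,-0.001],"twist": 0},
    {"grip": 0.59,"delta_pos": [0,0,0],"twist": 0},
    {"grip": 0.59,"delta_pos": [0,0,0],"twist": 0}
  ]
}}

```text
clock: 5.05
position: [0.6018, 0.0802, 0.0897]
ee_rot: [-0.099, 0.7, -0.099, -0.7]
contact_force: [-1.5, -1.0, 6.2]
width: 0.0504
```

```bash
python3 - <<'E'
from h import *
for i in range(3): st(); d=manip.get_image("side")
e=pickle.load(open("pics/s3.pkl","rb"))
f=lambda d:cv2.resize(d["img"][195:305,200:310],(400,400),interpolation=cv2.INTER_CUBIC)
cv2.imwrite("pics/c3.png",np.hstack([f(e),f(d)])[:,:,::-1])
E
```

```text
t 5.05 p [0.6018 0.0802 0.0897] yawY -106.1 F [-1.48 -1.01  6.24] M [-0.144  0.205 -0.057] w 0.0504 q [ 0.02  0.43  1.64 -0.    1.07  1.87]
t 5.1 p [0.6018 0.0803 0.0898] yawY -106.1 F [-0.55  0.19  5.79] M [-0.053  0.269  0.007] w 0.0503 q [ 0.02  0.43  1.64 -0.    1.07  1.87]
t 5.15 p [0.6018 0.0803 0.0898] yawY -106.1 F [-0.73 -0.38  5.7 ] M [-0.082  0.234 -0.011] w 0.0503 q [ 0.02  0.43  1.64 -0.    1.07  1.87]
```

View pics/c3.png

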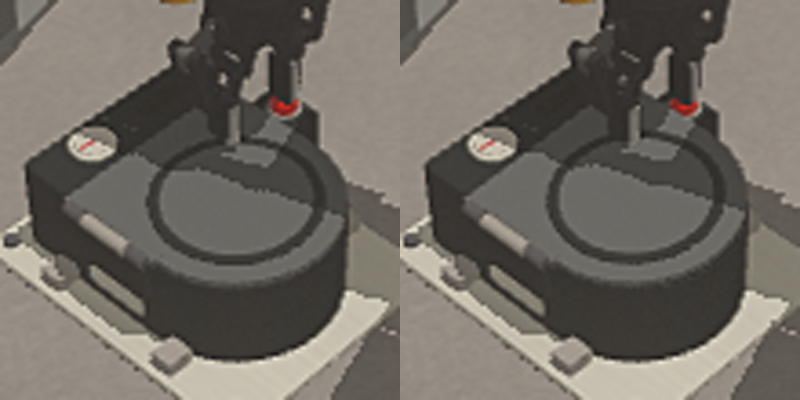

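The left frame shows the door shut. In the right frame the light patch by the finger at (640,145) and the rim at (745,210) have changed a little. I check this numerically by fitting the door ring.

```bash
python3 - <<'E'
from h import *
e=pickle.load(open("pics/s3.pkl","rb")); d=manip.get_image("side"); z=pickle.load(open("pics/side0.pkl","rb"))
g=lambda d:cv2.cvtColor(d["img"],cv2.COLOR_RGB2GRAY)
for nm,a in(("s3-now",(e,d)),("first-s3",(z,e))):
    fl=cv2.calcOpticalFlowFarneback(g(a[0]),g(a[1]),None,.5,2,11,5,7,1.5,0)
    for r in((225,265,270,292),(240,268,280,295),(250,285,225,245),(270,292,250,290)): print(nm,r,fl[r[0]:r[1],r[2]:r[3]].mean((0,1)).round(2))
M=lambda x,y,z_:[.5797+.9613*x+.2756*y,.149-.2756*x+.9613*y,z_]
for th in(0,.05,.1): 
    print(th,proj(d,[M(0,78-153e0*np.cos(th),0)]) if 0 else proj(d,[M(0,.078-.153*np.cos(th),.086+.153*np.sin(th)),M(-.05,.078-.12*np.cos(th),.086+.12*np.sin(th))]).round(1).tolist())
E
```

```text
s3-now (225, 265, 270, 292) [ 0.04 -1.22]
s3-now (240, 268, 280, 295) [-0.04 -1.21]
s3-now (250, 285, 225, 245) [-0.   -0.04]
s3-now (270, 292, 250, 290) [-0.28 -0.18]
first-s3 (225, 265, 270, 292) [0.98 1.17]
first-s3 (240, 268, 280, 295) [0.11 0.24]
first-s3 (250, 285, 225, 245) [ 0.01 -0.01]
first-s3 (270, 292, 250, 290) [-0.01 -0.04]
0 [[285.4, 233.2], [291.5, 249.7]]
0.05 [[285.4, 231.1], [291.5, 248.0]]
0.1 [[285.3, 228.9], [291.4, 246.3]]
```

The door's free side has risen about 1.2 px (roughly 5–10 mm), so the door is free and resting against the second finger. I work out an arc for that finger.

```bash
python3 - <<'E'
import numpy as np
r=.113
th=np.r_[.07,.10,.14,np.linspace(.2,1.57,21)]
y=.078-r*np.cos(th)+.003*np.sin(th);z=.083+r*np.sin(th)+.003*np.cos(th)
for a,dy,dz in zip(th[1:],np.diff(y),np.diff(z)): print(round(a,2),[round(.2756*dy,4),round(.9613*dy,4),round(dz,4)])
E
```

```text
0.1 [np.float64(0.0001), np.float64(0.0004), np.float64(0.0034)]
0.14 [np.float64(0.0002), np.float64(0.0006), np.float64(0.0045)]
0.2 [np.float64(0.0004), np.float64(0.0013), np.float64(0.0067)]
0.27 [np.float64(0.0006), np.float64(0.0019), np.float64(0.0075)]
0.34 [np.float64(0.0007), np.float64(0.0024), np.float64(0.0073)]
0.41 [np.float64(0.0008), np.float64(0.0029), np.float64(0.0071)]
0.47 [np.float64(0.001), np.float64(0.0033), np.float64(0.0069)]
0.54 [np.float64(0.0011), np.float64(0.0038), np.float64(0.0067)]
0.61 [np.float64(0.0012), np.float64(0.0042), np.float64(0.0064)]
0.68 [np.float64(0.0013), np.float64(0.0046), np.float64(0.0061)]
0.75 [np.float64(0.0014), np.float64(0.005), np.float64(0.0057)]
0.82 [np.float64(0.0015), np.float64(0.0054), np.float64(0.0053)]
0.88 [np.float64(0.0016), np.float64(0.0057), np.float64(0.0049)]
0.95 [np.float64(0.0017), np.float64(0.006), np.float64(0.0045)]
1.02 [np.float64(0.0018), np.float64(0.0063), np.float64(0.0041)]
1.09 [np.float64(0.0019), np.float64(0.0066), np.float64(0.0036)]
1.16 [np.float64(0.0019), np.float64(0.0068), np.float64(0.0032)]
1.23 [np.float64(0.002), np.float64(0.007), np.float64(0.0027)]
1.3 [np.float64(0.002), np.float64(0.0071), np.float64(0.0022)]
1.36 [np.float64(0.0021), np.float64(0.0073), np.float64(0.0016)]
1.43 [np.float64(0.0021), np.float64(0.0074), np.float64(0.0011)]
1.5 [np.float64(0.0021), np.float64(0.0074), np.float64(0.0006)]
1.57 [np.float64(0.0021), np.float64(0.0074), np.float64(0.0001)]
```

Emit:
{"method": "step_arm", "body": {
  "increments": [
    {"grip": 0.59,"delta_pos": [0.0001,0.0004,0.0034],"twist": 0},
    {"grip": 0.59,"delta_pos": [0.0002,0.0006,0.0045],"twist": 0},
    {"grip": 0.59,"delta_pos": [0.0004,0.0013,0.0067],"twist": 0},
    {"grip": 0.59,"delta_pos": [0.0006,0.0019,0.0075],"twist": 0},
    {"grip": 0.59,"delta_pos": [0.0007,0.0024,0.0073],"twist": 0},
    {"grip": 0.59,"delta_pos": [0.0008,0.0029,0.0071],"twist": 0},
    {"grip": 0.59,"delta_pos": [0.001,0.0033,0.0069],"twist": 0},
    {"grip": 0.59,"delta_pos": [0.0011,0.0038,0.0067],"twist": 0},
    {"grip": 0.59,"delta_pos": [0,0,0],"twist": 0}
  ]
}}

```text
clock: 6.0
position: [0.6077, 0.0981, 0.1412]
ee_rot: [-0.099, 0.701, -0.098, -0.699]
contact_force: [0.3, 0.4, 1.9]
width: 0.0502
```

```bash
python3 - <<'E'
from h import *
st(); d=manip.get_image("side")
cv2.imwrite("pics/c4.png",cv2.resize(d["img"][130:310,180:360],(540,540),interpolation=cv2.INTER_CUBIC)[:,:,::-1])
E
```

```text
t 6.0 p [0.6077 0.0981 0.1412] yawY -106.1 F [0.34 0.44 1.87] M [0.031 0.053 0.011] w 0.0502 q [0.05 0.39 1.56 0.   1.19 1.9 ]
```

View pics/c4.png

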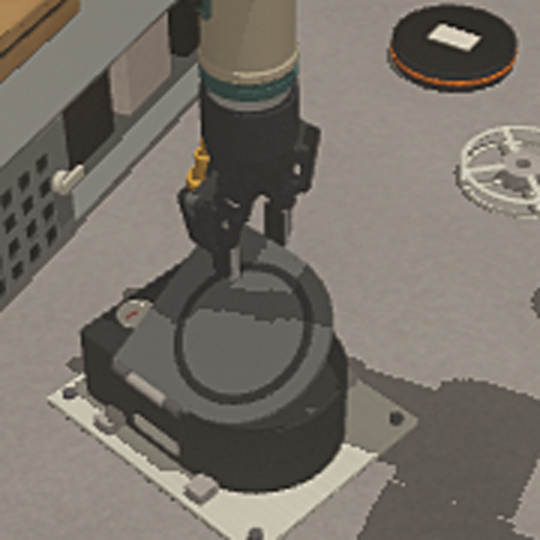

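The door is riding against the left finger, about 30° open, with its free edge at roughly (260,235). The right finger is outside that edge. I continue along the arc.

Emit:
{"method": "step_arm", "body": {
  "increments": [
    {"grip": 0.59,"delta_pos": [0.0012,0.0042,0.0064],"twist": 0},
    {"grip": 0.59,"delta_pos": [0.0013,0.0046,0.0061],"twist": 0},
    {"grip": 0.59,"delta_pos": [0.0014,0.005,0.0057],"twist": 0},
    {"grip": 0.59,"delta_pos": [0.0015,0.0054,0.0053],"twist": 0},
    {"grip": 0.59,"delta_pos": [0.0016,0.0057,0.0049],"twist": 0},
    {"grip": 0.59,"delta_pos": [0.0017,0.006,0.0045],"twist": 0},
    {"grip": 0.59,"delta_pos": [0.0018,0.0063,0.0041],"twist": 0},
    {"grip": 0.59,"delta_pos": [0.0019,0.0066,0.0036],"twist": 0},
    {"grip": 0.59,"delta_pos": [0.0019,0.0068,0.0032],"twist": 0}
  ]
}}

```text
clock: 6.8
position: [0.6214, 0.1482, 0.1837]
ee_rot: [-0.099, 0.7, -0.099, -0.7]
contact_force: [1.0, 1.2, 0.7]
width: 0.0509
```

Emit:
{"method": "step_arm", "body": {
  "increments": [
    {"grip": 0.59,"delta_pos": [0.002,0.007,0.0027],"twist": 0},
    {"grip": 0.59,"delta_pos": [0.002,0.0071,0.0022],"twist": 0},
    {"grip": 0.59,"delta_pos": [0.0021,0.0073,0.0016],"twist": 0},
    {"grip": 0.59,"delta_pos": [0.0021,0.0074,0.0011],"twist": 0},
    {"grip": 0.59,"delta_pos": [0.0021,0.0074,0.0006],"twist": 0},
    {"grip": 0.59,"delta_pos": [0.0021,0.0074,0.0001],"twist": 0},
    {"grip": 0.59,"delta_pos": [0,0,0],"twist": 0}
  ]
}}

```text
clock: 7.38
position: [0.6336, 0.1928, 0.1912]
ee_rot: [0.099, -0.7, 0.098, 0.7]
contact_force: [0.5, 0.1, 0.3]
width: 0.0501
```

```bash
python3 - <<'E'
from h import *
st(); d=manip.get_image("side")
cv2.imwrite("pics/c5.png",cv2.resize(d["img"][110:310,160:360],(540,540),interpolation=cv2.INTER_CUBIC)[:,:,::-1])
E
```

```text
t 7.38 p [0.6336 0.1928 0.1912] yawY -106.1 F [0.51 0.15 0.26] M [ 0.076 -0.063  0.034] w 0.0501 q [0.19 0.43 1.37 0.   1.34 2.04]
```

View pics/c5.png

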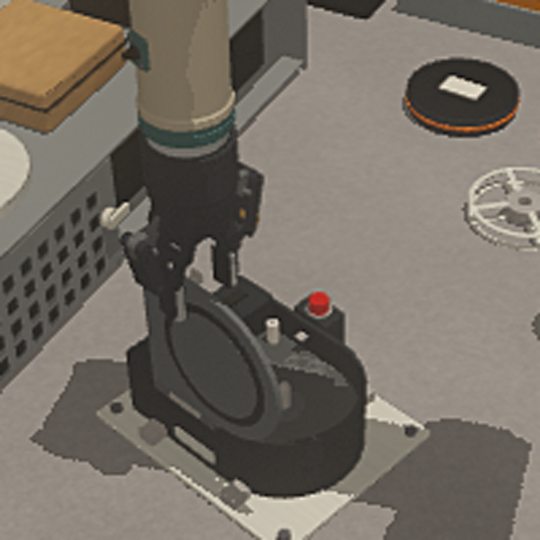

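The door is upright with its edge between the two fingers at about (195,280), and the chamber and spindle (272,328) are now visible. I ease it slowly onto the stop.

Emit:
{"method": "step_arm", "body": {
  "increments": [
    {"grip": 0.59,"delta_pos": [0.0009,0.003,0],"twist": 0},
    {"grip": 0.59,"delta_pos": [0.0009,0.003,0],"twist": 0},
    {"grip": 0.59,"delta_pos": [0.0009,0.003,0],"twist": 0},
    {"grip": 0.59,"delta_pos": [0.0009,0.003,0],"twist": 0},
    {"grip": 0.59,"delta_pos": [0.0009,0.003,0],"twist": 0},
    {"grip": 0.59,"delta_pos": [0.0009,0.003,0],"twist": 0},
    {"grip": 0.59,"delta_pos": [0.0009,0.003,0],"twist": 0},
    {"grip": 0.59,"delta_pos": [0.0009,0.003,0],"twist": 0},
    {"grip": 0.59,"delta_pos": [0.0009,0.003,0],"twist": 0},
    {"grip": 0.59,"delta_pos": [0.0006,0.002,0],"twist": 0}
  ]
}}

```text
clock: 8.27
position: [0.6421, 0.2205, 0.1915]
ee_rot: [-0.099, 0.7, -0.099, -0.7]
contact_force: [-0.1, 0.2, 0.0]
width: 0.0504
```

Emit:
{"method": "step_arm", "body": {
  "increments": [
    {"grip": 0.59,"delta_pos": [0.0005,0.0017,0],"twist": 0},
    {"grip": 0.59,"delta_pos": [0.0005,0.0017,0],"twist": 0},
    {"grip": 0.59,"delta_pos": [0.0005,0.0017,0],"twist": 0},
    {"grip": 0.59,"delta_pos": [0.0005,0.0017,0],"twist": 0},
    {"grip": 0.59,"delta_pos": [0.0005,0.0017,0],"twist": 0},
    {"grip": 0.59,"delta_pos": [0.0005,0.0017,0],"twist": 0},
    {"grip": 0.59,"delta_pos": [0.0005,0.0017,0],"twist": 0},
    {"grip": 0.59,"delta_pos": [0.0005,0.0017,0],"twist": 0},
    {"grip": 0.59,"delta_pos": [0.0005,0.0017,0],"twist": 0},
    {"grip": 0.59,"delta_pos": [0.0005,0.0017,0],"twist": 0}
  ]
}}

```text
clock: 9.1
position: [0.6471, 0.2372, 0.1915]
ee_rot: [0.099, -0.7, 0.099, 0.7]
contact_force: [1.0, 0.3, -0.3]
width: 0.0505
```

Emit:
{"method": "step_arm", "body": {
  "increments": [
    {"grip": 0.59,"delta_pos": [0.0005,0.0017,0],"twist": 0},
    {"grip": 0.59,"delta_pos": [0.0005,0.0017,0],"twist": 0},
    {"grip": 0.59,"delta_pos": [0.0005,0.0017,0],"twist": 0},
    {"grip": 0.59,"delta_pos": [0.0005,0.0017,0],"twist": 0},
    {"grip": 0.59,"delta_pos": [0.0005,0.0017,0],"twist": 0},
    {"grip": 0.59,"delta_pos": [0.0005,0.0017,0],"twist": 0},
    {"grip": 0.59,"delta_pos": [0.0005,0.0017,0],"twist": 0},
    {"grip": 0.59,"delta_pos": [0,0,0],"twist": 0}
  ]
}}

```text
clock: 9.77
position: [0.6506, 0.2494, 0.1915]
ee_rot: [-0.099, 0.7, -0.099, -0.7]
contact_force: [-0.3, 0.9, 0.0]
width: 0.0505
```

```bash
python3 - <<'E'
from h import *
st(); d=manip.get_image("side"); t=manip.get_image("top")
f=lambda i:cv2.resize(i,(400,400),interpolation=cv2.INTER_CUBIC)
cv2.imwrite("pics/c6.png",np.hstack([f(d["img"][130:290,160:320]),f(t["img"][150:260,185:295])])[:,:,::-1])
E
```

```text
t 9.77 p [0.6506 0.2494 0.1915] yawY -106.1 F [-0.27  0.91  0.05] M [-0.018 -0.019 -0.009] w 0.0505 q [0.27 0.48 1.28 0.   1.38 2.12]
```

View pics/c6.png

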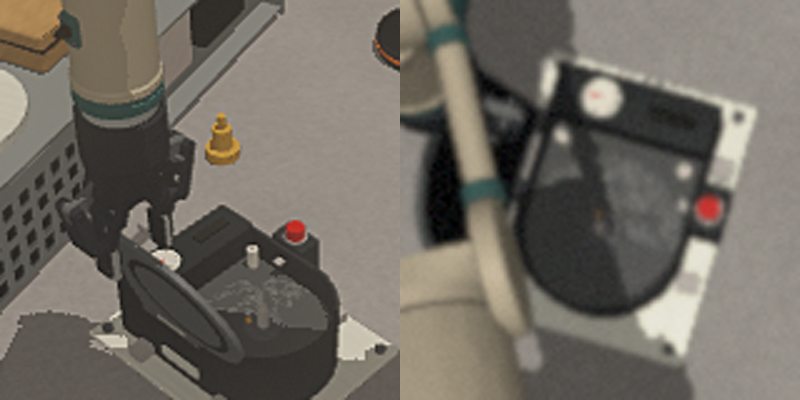

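The door stands leaning past upright at its stop, and the finger is just clear of it. The brass pin shows near (598,214) in the top crop and (248,319) in the side crop. I lift out and go to the reel.

Emit:
{"method": "step_arm", "body": {
  "increments": [
    {"grip": 0.59,"delta_pos": [0,0,0.015],"twist": 0},
    {"grip": 0.59,"delta_pos": [0,0,0.03],"twist": 0},
    {"grip": 0.59,"delta_pos": [0,0,0.03],"twist": 0},
    {"grip": 0.59,"delta_pos": [0,0,0.035],"twist": 0},
    {"grip": 0.72,"delta_pos": [-0.0108,-0.0374,0],"twist": 0.7},
    {"grip": 0.72,"delta_pos": [-0.0108,-0.0374,0],"twist": 0.7},
    {"grip": 0.72,"delta_pos": [-0.0108,-0.0374,0],"twist": 0.7},
    {"grip": 0.72,"delta_pos": [-0.0108,-0.0374,0],"twist": 0.7},
    {"grip": 0.72,"delta_pos": [-0.0108,-0.0374,0],"twist": 0.7},
    {"grip": 0.72,"delta_pos": [-0.0108,-0.0374,0],"twist": 0.7}
  ]
}}

```text
clock: 10.7
position: [0.5848, 0.023, 0.3018]
ee_rot: [-0.073, 0.703, -0.073, -0.703]
contact_force: [1.3, -0.1, -0.5]
width: 0.0614
```

Emit:
{"method": "step_arm", "body": {
  "increments": [
    {"grip": 0.72,"delta_pos": [-0.0108,-0.0374,-0.012],"twist": 0.7},
    {"grip": 0.72,"delta_pos": [-0.0108,-0.0374,-0.012],"twist": 0.7},
    {"grip": 0.72,"delta_pos": [-0.0108,-0.0374,-0.012],"twist": 0.7},
    {"grip": 0.72,"delta_pos": [-0.0108,-0.0374,-0.012],"twist": 0.7},
    {"grip": 0.72,"delta_pos": [-0.0108,-0.0374,-0.012],"twist": 0.7},
    {"grip": 0.72,"delta_pos": [-0.0108,-0.0374,-0.012],"twist": 0.7},
    {"grip": 0.72,"delta_pos": [-0.0108,-0.0374,-0.012],"twist": 0.7},
    {"grip": 0.72,"delta_pos": [-0.0108,-0.0374,-0.012],"twist": 0.7},
    {"grip": 0.72,"delta_pos": [0,0,-0.03],"twist": 0},
    {"grip": 0.72,"delta_pos": [0,0,0],"twist": 0}
  ]
}}

```text
clock: 11.53
position: [0.4956, -0.2751, 0.1709]
ee_rot: [0.042, -0.703, 0.039, 0.709]
contact_force: [-0.1, 0.8, -0.6]
width: 0.0617
```

```bash
python3 - <<'E'
from h import *
st(); s=manip.get_image("side"); t=manip.get_image("top"); st()
pickle.dump((t,s),open("pics/open.pkl","wb"))
o=np.zeros((600,800,3),np.uint8)
o[:400,:400]=rect(t,.58,.149,.057,.08,400)
o[:400,400:]=rect(s,.58,.149,.057,.08,400)
o[400:,:200]=cv2.resize(rect(t,.5005,-.274,.02,.08,300),(200,200))
o[400:,200:400]=cv2.resize(s["img"][125:225,300:400],(200,200))
o[400:,400:600]=cv2.resize(s["img"][160:280,180:300],(200,200))
o[400:,600:]=cv2.resize(t["img"][130:270,175:315],(200,200))
cv2.imwrite("pics/c7.png",o[:,:,::-1])
E
```

```text
t 11.53 p [ 0.4956 -0.2751  0.1709] yawY -96.6 F [-0.05  0.76 -0.63] M [0.07 0.05 0.05] w 0.0617 q [-0.63  0.31  1.61 -0.    1.23  1.06]
t 11.63 p [ 0.4985 -0.2742  0.1749] yawY -96.4 F [-0.12 -0.15 -0.21] M [-0.006  0.006  0.017] w 0.0617 q [-0.63  0.31  1.61  0.    1.23  1.06]
```

View pics/c7.png

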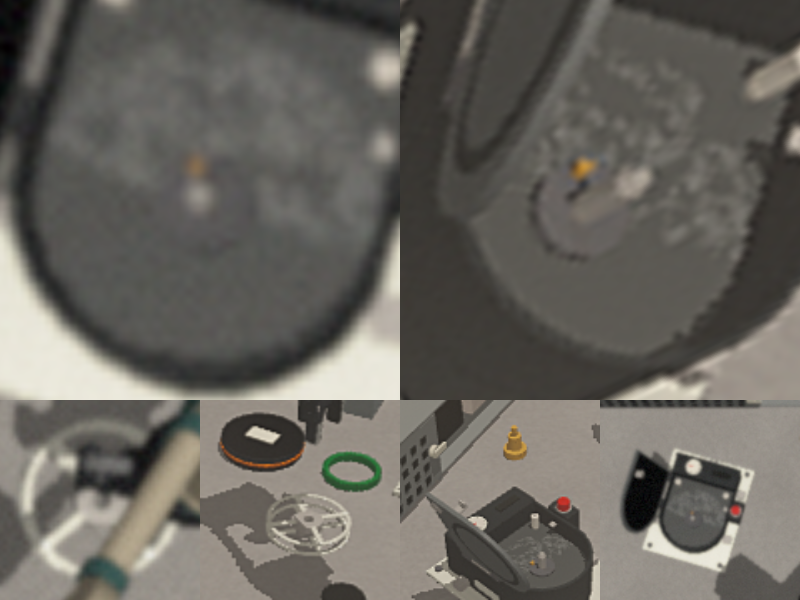

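The top patch shows the pin at (196,164) and the spindle at (198,194). The side patch shows the pin at (183,168) and the spindle tip at (240,178). The door is standing open at its stop. I triangulate these.

```bash
cat >> h.py <<'E'
def pp(d,u,v,cx=.58,cy=.149,z=.057,half=.08,n=400):
    x,y=rpt(cx,cy,half,n,u,v); return proj(d,[[x,y,z]])[0]
E
python3 - <<'E'
from h import *
t,s=pickle.load(open("pics/open.pkl","rb"))
print("tip",tri(t,pp(t,198,194),s,pp(s,240,178)))
print("pin",tri(t,pp(t,196,164),s,pp(s,183,167)))
for n,d,a,b in(("t",t,(198,194),(196,164)),("s",s,(240,178),(183,167))):
    print(n,"tip@.077",onplane(d,pp(d,*a),.077),"pin@.056",onplane(d,pp(d,*b),.056))
E
```

```text
tip (array([0.58014408, 0.14821104, 0.07468897]), np.float64(0.0004149063695972493))
pin (array([0.59548981, 0.1512176 , 0.05160376]), np.float64(0.0006186337458620725))
t tip@.077 [0.57962591 0.14792258 0.077     ] pin@.056 [0.59454735 0.15069445 0.056     ]
s tip@.077 [0.57924935 0.15024332 0.077     ] pin@.056 [0.59368216 0.15496183 0.056     ]
```

Emit:
{"method": "step_arm", "body": {
  "increments": [
    {"grip": 0.72,"delta_pos": [0.002,0.0005,-0.03],"twist": 0},
    {"grip": 0.72,"delta_pos": [0,0,-0.035],"twist": 0},
    {"grip": 0.72,"delta_pos": [0,0,-0.035],"twist": 0},
    {"grip": 0.72,"delta_pos": [0,0,-0.025],"twist": 0},
    {"grip": 0.72,"delta_pos": [0,0,-0.015],"twist": 0},
    {"grip": 0.72,"delta_pos": [0,0,-0.01],"twist": 0},
    {"grip": 0.72,"delta_pos": [0,0,0],"twist": 0},
    {"grip": 0.72,"delta_pos": [0,0,0],"twist": 0}
  ]
}}

```text
clock: 12.3
position: [0.5026, -0.274, 0.0268]
ee_rot: [-0.038, 0.707, -0.039, -0.705]
contact_force: [-0.4, 0.1, 0.7]
width: 0.0615
```

Emit:
{"method": "step_arm", "body": {
  "increments": [
    {"grip": 0.72,"delta_pos": [0,0,-0.008],"twist": 0},
    {"grip": 0.72,"delta_pos": [0,0,-0.008],"twist": 0},
    {"grip": 0.72,"delta_pos": [0,0,0],"twist": 0},
    {"grip": 0.72,"delta_pos": [0,0,0],"twist": 0}
  ]
}}

```text
clock: 12.63
position: [0.5011, -0.274, 0.0094]
ee_rot: [0.039, -0.706, 0.039, 0.706]
contact_force: [0.4, 0.4, 0.3]
width: 0.0616
```

Emit:
{"method": "step_arm", "body": {
  "increments": [
    {"grip": 0.72,"delta_pos": [0,0,-0.003],"twist": 0},
    {"grip": 0.72,"delta_pos": [0,0,-0.002],"twist": 0},
    {"grip": 0.6,"delta_pos": [0,0,0],"twist": 0},
    {"grip": 0.55,"delta_pos": [0,0,0],"twist": 0},
    {"grip": 0.45,"delta_pos": [0,0,0],"twist": 0},
    {"grip": 0.4,"delta_pos": [0,0,0],"twist": 0},
    {"grip": 0.4,"delta_pos": [0,0,0],"twist": 0},
    {"grip": 0.4,"delta_pos": [0,0,0],"twist": 0},
    {"grip": 0.4,"delta_pos": [0,0,0],"twist": 0}
  ],
  "force": 35
}}

```text
clock: 13.38
position: [0.5013, -0.2741, 0.0049]
ee_rot: [-0.039, 0.706, -0.039, -0.706]
contact_force: [-1.8, 0.7, 4.1]
width: 0.0427
```

```bash
python3 - <<'E'
from h import *
s=st()
E
```

```text
t 13.38 p [ 0.5013 -0.2741  0.0049] yawY -96.3 F [-1.83  0.66  4.07] M [0.166 0.205 0.022] w 0.0427 q [-0.62  0.48  1.81 -0.    0.84  1.06]
```

Emit:
{"method": "step_arm", "body": {
  "increments": [
    {"grip": 0.4,"delta_pos": [0,0,0.01],"twist": 0},
    {"grip": 0.4,"delta_pos": [0,0,0.02],"twist": 0},
    {"grip": 0.4,"delta_pos": [0,0,0.03],"twist": 0},
    {"grip": 0.4,"delta_pos": [0,0,0.035],"twist": 0},
    {"grip": 0.4,"delta_pos": [0,0,0.035],"twist": 0},
    {"grip": 0.4,"delta_pos": [0,0,0.025],"twist": 0},
    {"grip": 0.4,"delta_pos": [0,0,0],"twist": 0}
  ]
}}

```text
clock: 13.97
position: [0.5046, -0.2764, 0.1659]
ee_rot: [-0.036, 0.71, -0.041, -0.702]
contact_force: [0.5, -0.3, 0.1]
width: 0.0427
```

```bash
python3 - <<'E'
from h import *
s=st()
E
```

```text
t 13.97 p [ 0.5046 -0.2764  0.1659] yawY -96.3 F [ 0.53 -0.27  0.11] M [-0.012 -0.055  0.046] w 0.0427 q [-0.62  0.31  1.62 -0.    1.2   1.06]
```

Emit:
{"method": "step_arm", "body": {
  "increments": [
    {"grip": 0.4,"delta_pos": [0.0065,0.0353,0],"twist": -0.9},
    {"grip": 0.4,"delta_pos": [0.0065,0.0353,0],"twist": -0.9},
    {"grip": 0.4,"delta_pos": [0.0065,0.0353,0],"twist": -0.9},
    {"grip": 0.4,"delta_pos": [0.0065,0.0353,0],"twist": -0.9},
    {"grip": 0.4,"delta_pos": [0.0065,0.0353,0],"twist": -0.9},
    {"grip": 0.4,"delta_pos": [0.0065,0.0353,0],"twist": -0.9},
    {"grip": 0.4,"delta_pos": [0.0065,0.0353,0],"twist": -0.9},
    {"grip": 0.4,"delta_pos": [0.0065,0.0353,0],"twist": -0.9},
    {"grip": 0.4,"delta_pos": [0.0065,0.0353,0],"twist": -0.9}
  ]
}}

```text
clock: 14.72
position: [0.5593, 0.0454, 0.1587]
ee_rot: [0.089, -0.701, 0.089, 0.702]
contact_force: [1.9, -1.0, -1.1]
width: 0.0428
```

Emit:
{"method": "step_arm", "body": {
  "increments": [
    {"grip": 0.4,"delta_pos": [0.0065,0.0353,0],"twist": -0.9},
    {"grip": 0.4,"delta_pos": [0.0065,0.0353,0],"twist": -0.9},
    {"grip": 0.4,"delta_pos": [0.0065,0.0353,0],"twist": -0.9},
    {"grip": 0.4,"delta_pos": [0,0,-0.02],"twist": 0},
    {"grip": 0.4,"delta_pos": [0,0,-0.02],"twist": 0},
    {"grip": 0.4,"delta_pos": [0,0,0],"twist": 0},
    {"grip": 0.4,"delta_pos": [0,0,0],"twist": 0}
  ]
}}

```text
clock: 15.3
position: [0.5778, 0.1494, 0.1179]
ee_rot: [0.105, -0.698, 0.106, 0.701]
contact_force: [0.3, 0.5, 0.2]
width: 0.043
```

```bash
python3 - <<'E'
from h import *
S=st(); s=manip.get_image("side"); t=manip.get_image("top"); st()
pickle.dump((t,s,S),open("pics/above.pkl","wb"))
p=S["position"]; zt=p[2]-.0049+.02; print(zt)
o=np.zeros((400,800,3),np.uint8)
o[:,:400]=rect(t,p[0],p[1],zt,.09,400)
o[:,400:]=rect(s,p[0],p[1],zt,.09,400)
cv2.imwrite("pics/c8.png",o[:,:,::-1])
E
```

```text
t 15.3 p [0.5778 0.1494 0.1179] yawY -107.1 F [0.26 0.46 0.22] M [-0.041 -0.016  0.05 ] w 0.043 q [ 0.14  0.39  1.63 -0.    1.13  2.01]
t 15.4 p [0.5798 0.1491 0.1201] yawY -107.1 F [ 0.08 -0.06 -1.23] M [ 0.011 -0.046 -0.025] w 0.0426 q [ 0.14  0.39  1.62 -0.    1.13  2.01]
0.13301421149139658
```

View pics/c8.png

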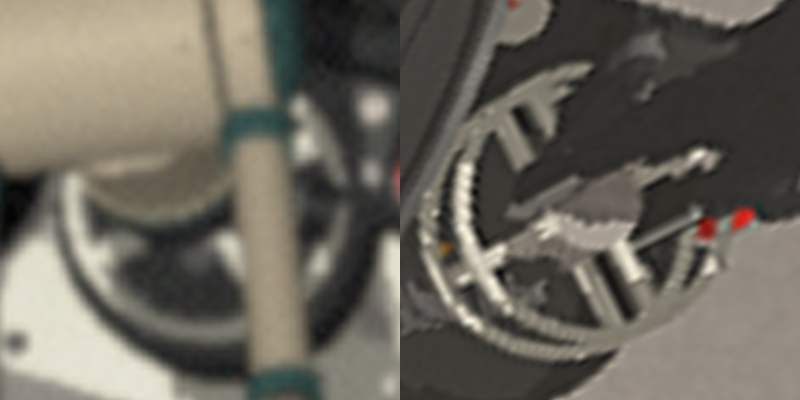

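The reel is held level. The left rim at (62,200) and bottom rim at (200,342) in the top patch fit within about 1.5 mm. I fit the rim centre numerically in both views.

```bash
python3 - <<'E'
from h import *
from scipy.optimize import least_squares
t,s,S=pickle.load(open("pics/above.pkl","rb")); z=.1201-.0049+.0195
def prof(d,c,th):
    g=cv2.GaussianBlur(cv2.cvtColor(d["img"],cv2.COLOR_RGB2GRAY),(0,0),.6).astype(np.float32)
    rr=np.arange(.052,.0685,.0005)
    P=np.array([[c[0]+r*np.cos(a),c[1]+r*np.sin(a),z] for a in th for r in rr]);u=proj(d,P).astype(np.float32)
    return rr,cv2.remap(g,u[:,:1],u[:,1:],cv2.INTER_LINEAR).reshape(len(th),-1)
# patch dir: left=+y(90deg), down=-x(180deg), right=-y(270)
for n,d,rng in(("top",t,[(100,195)]),("side",s,[(95,215)])):
    c=np.array([.5798,.1491])
    for _ in range(8):
        th=np.radians(np.concatenate([np.arange(a,b,3) for a,b in rng])); rr,v=prof(d,c,th)
        w=np.clip(v-np.percentile(v,50,axis=1,keepdims=True),0,None)**2; re=(w*rr).sum(1)/w.sum(1)
        A=np.c_[np.cos(th),np.sin(th)]; x=np.linalg.lstsq(A,re-.0598,rcond=None)[0]; c=c+.7*x
    print(n,c.round(4),"res",np.round((re-.0598-A@x)*1e3,1))
E
```

```text
top [0.5781 0.1458] res [ 0.9  0.7  0.6  0.4 -0.3 -1.3 -2.  -1.4 -0.4  0.1  0.4  0.8  0.9  0.7
  0.3 -0.2 -0.2  0.1  0.2  0.2  0.2  0.1  0.  -0.  -0.1 -0.2 -0.1 -0.
 -0.  -0.  -0.1 -0.1]
side [0.5676 0.1481] res [ 4.   3.1  2.7  1.7 -1.2 -1.3  0.4  0.  -0.4 -0.5 -0.7 -1.2 -1.2 -2.3
 -4.  -3.7 -2.5  2.   2.4  0.5  1.5  1.3 -0.8 -1.4 -0.7 -1.9 -4.4 -5.1
  0.1  6.6  5.3  3.5  3.   3.8  3.8  2.5 -3.3 -3.2 -3.  -1.7]
```

Emit:
{"method": "step_arm", "body": {
  "increments": [
    {"grip": 0.4,"delta_pos": [0.0012,0.001,-0.008],"twist": 0},
    {"grip": 0.4,"delta_pos": [0,0,-0.01],"twist": 0},
    {"grip": 0.4,"delta_pos": [0,0,-0.01],"twist": 0},
    {"grip": 0.4,"delta_pos": [0,0,-0.004],"twist": 0},
    {"grip": 0.4,"delta_pos": [0,0,0],"twist": 0},
    {"grip": 0.4,"delta_pos": [0,0,0],"twist": 0}
  ]
}}

```text
clock: 15.9
position: [0.5802, 0.1503, 0.087]
ee_rot: [0.105, -0.699, 0.105, 0.7]
contact_force: [0.5, 0.5, -0.7]
width: 0.0426
```

Emit:
{"method": "step_arm", "body": {
  "increments": [
    {"grip": 0.4,"delta_pos": [0,0,-0.002],"twist": 0},
    {"grip": 0.4,"delta_pos": [0,0,-0.002],"twist": 0},
    {"grip": 0.4,"delta_pos": [0,0,0],"twist": 0},
    {"grip": 0.4,"delta_pos": [0,0,0],"twist": 0}
  ]
}}

```text
clock: 16.23
position: [0.5805, 0.1505, 0.0836]
ee_rot: [-0.105, 0.699, -0.105, -0.699]
contact_force: [-0.8, -0.1, -1.2]
width: 0.0427
```

```bash
python3 - <<'E'
from h import *
for i in range(3): st(); s=manip.get_image("side")
E
```

```text
t 16.23 p [0.5805 0.1505 0.0836] yawY -107.1 F [-0.8  -0.1  -1.23] M [ 0.028  0.001 -0.01 ] w 0.0427 q [ 0.14  0.43  1.67 -0.    1.05  2.01]
t 16.28 p [0.5806 0.1505 0.0837] yawY -107.1 F [ 0.26 -0.35 -1.13] M [ 0.039  0.009 -0.009] w 0.0428 q [ 0.14  0.43  1.67 -0.    1.05  2.01]
t 16.33 p [0.5806 0.1505 0.0837] yawY -107.1 F [-0.51  0.36 -0.31] M [ 0.015 -0.008  0.058] w 0.0429 q [ 0.14  0.43  1.67 -0.    1.05  2.01]
```

Emit:
{"method": "step_arm", "body": {
  "increments": [
    {"grip": 0.4,"delta_pos": [0,0,-0.0015],"twist": 0},
    {"grip": 0.4,"delta_pos": [0,0,-0.0015],"twist": 0},
    {"grip": 0.4,"delta_pos": [0,0,0],"twist": 0}
  ]
}}

```text
clock: 16.63
position: [0.5802, 0.1504, 0.0802]
ee_rot: [0.105, -0.699, 0.105, 0.699]
contact_force: [-0.5, -0.3, -0.3]
width: 0.0431
```

Emit:
{"method": "step_arm", "body": {
  "increments": [
    {"grip": 0.4,"delta_pos": [0,0,-0.0015],"twist": 0},
    {"grip": 0.4,"delta_pos": [0,0,-0.0015],"twist": 0},
    {"grip": 0.4,"delta_pos": [0,0,0],"twist": 0}
  ]
}}

```text
clock: 16.88
position: [0.5802, 0.1504, 0.0771]
ee_rot: [0.105, -0.699, 0.105, 0.699]
contact_force: [0.5, -0.3, -1.3]
width: 0.0426
```

Emit:
{"method": "step_arm", "body": {
  "increments": [
    {"grip": 0.4,"delta_pos": [0,0,-0.0015],"twist": 0},
    {"grip": 0.4,"delta_pos": [0,0,-0.0015],"twist": 0},
    {"grip": 0.4,"delta_pos": [0,0,0],"twist": 0}
  ]
}}

```text
clock: 17.13
position: [0.5803, 0.1504, 0.0742]
ee_rot: [0.105, -0.699, 0.105, 0.699]
contact_force: [0.0, 0.5, -1.7]
width: 0.0424
```

No contact so far, and the reel is already past the spindle taper. I continue down to pin height.

Emit:
{"method": "step_arm", "body": {
  "increments": [
    {"grip": 0.4,"delta_pos": [0,0,-0.0015],"twist": 0},
    {"grip": 0.4,"delta_pos": [0,0,-0.0015],"twist": 0},
    {"grip": 0.4,"delta_pos": [0,0,-0.0015],"twist": 0},
    {"grip": 0.4,"delta_pos": [0,0,0],"twist": 0}
  ]
}}

```text
clock: 17.47
position: [0.5802, 0.1504, 0.0696]
ee_rot: [0.105, -0.699, 0.105, 0.699]
contact_force: [-0.5, 0.4, -0.9]
width: 0.0431
```

Emit:
{"method": "step_arm", "body": {
  "increments": [
    {"grip": 0.4,"delta_pos": [0,0,-0.0015],"twist": 0},
    {"grip": 0.4,"delta_pos": [0,0,-0.0015],"twist": 0},
    {"grip": 0.4,"delta_pos": [0,0,-0.0015],"twist": 0},
    {"grip": 0.4,"delta_pos": [0,0,0],"twist": 0},
    {"grip": 0.4,"delta_pos": [0,0,0],"twist": 0}
  ]
}}

```text
clock: 17.88
position: [0.5804, 0.1504, 0.0654]
ee_rot: [0.105, -0.699, 0.105, 0.699]
contact_force: [0.7, 0.6, -1.6]
width: 0.0428
```

Emit:
{"method": "step_arm", "body": {
  "increments": [
    {"grip": 0.4,"delta_pos": [0,0,-0.001],"twist": 0},
    {"grip": 0.4,"delta_pos": [0,0,-0.001],"twist": 0},
    {"grip": 0.4,"delta_pos": [0,0,-0.001],"twist": 0},
    {"grip": 0.4,"delta_pos": [0,0,0],"twist": 0},
    {"grip": 0.4,"delta_pos": [0,0,0],"twist": 0}
  ]
}}

```text
clock: 18.3
position: [0.5805, 0.1504, 0.0625]
ee_rot: [0.105, -0.699, 0.105, 0.699]
contact_force: [-0.3, -0.1, -1.3]
width: 0.0428
```

```bash
python3 - <<'E'
from h import *
for i in range(3): st(); s=manip.get_image("side")
E
```

```text
t 18.3 p [0.5805 0.1504 0.0625] yawY -107.1 F [-0.26 -0.06 -1.27] M [ 0.017 -0.005  0.028] w 0.0428 q [ 0.14  0.45  1.69 -0.    1.    2.01]
t 18.35 p [0.5805 0.1505 0.0625] yawY -107.1 F [-0.28 -0.42 -2.02] M [-0.003 -0.008  0.009] w 0.0429 q [ 0.14  0.45  1.69 -0.    1.    2.01]
t 18.4 p [0.5806 0.1505 0.0625] yawY -107.1 F [-0.1   0.72 -1.83] M [-0.013  0.017 -0.021] w 0.0424 q [ 0.14  0.45  1.69 -0.    1.    2.01]
```

Emit:
{"method": "step_arm", "body": {
  "increments": [
    {"grip": 0.4,"delta_pos": [0,0,-0.001],"twist": 0},
    {"grip": 0.4,"delta_pos": [0,0,-0.0005],"twist": 0},
    {"grip": 0.4,"delta_pos": [0,0,0],"twist": 0},
    {"grip": 0.4,"delta_pos": [0,0,0],"twist": 0}
  ]
}}

```text
clock: 18.78
position: [0.5806, 0.1505, 0.0615]
ee_rot: [-0.105, 0.699, -0.105, -0.699]
contact_force: [-1.8, -0.1, 2.7]
width: 0.043
```

Emit:
{"method": "step_arm", "body": {
  "increments": [
    {"grip": 0.4,"delta_pos": [0,0,-0.0005],"twist": 0},
    {"grip": 0.4,"delta_pos": [0,0,-0.0005],"twist": 0},
    {"grip": 0.4,"delta_pos": [0,0,0],"twist": 0},
    {"grip": 0.4,"delta_pos": [0,0,0],"twist": 0}
  ]
}}

```text
clock: 19.12
position: [0.5805, 0.1506, 0.0611]
ee_rot: [-0.105, 0.699, -0.105, -0.699]
contact_force: [-2.0, 0.6, 6.7]
width: 0.0427
```

```bash
python3 - <<'E'
from h import *
for i in range(3): st(); s=manip.get_image("side")
E
```

```text
t 19.12 p [0.5805 0.1506 0.0611] yawY -107.1 F [-1.99  0.56  6.74] M [-0.013  0.371 -0.013] w 0.0427 q [0.14 0.45 1.69 0.   1.   2.01]
t 19.17 p [0.5805 0.1506 0.0611] yawY -107.1 F [-3.07 -0.07  8.12] M [0.022 0.377 0.015] w 0.0429 q [0.14 0.45 1.69 0.   1.   2.01]
t 19.22 p [0.5805 0.1506 0.0611] yawY -107.1 F [-3.04  1.36  8.1 ] M [0.003 0.402 0.05 ] w 0.0428 q [0.14 0.45 1.69 0.   1.   2.01]
```

On the drive pin now: contact at TCP z 0.0615, about 8 N. I back off, turn toward the other slot parity, and try lightly.

Emit:
{"method": "step_arm", "body": {
  "increments": [
    {"grip": 0.4,"delta_pos": [0,0,0.002],"twist": 0},
    {"grip": 0.4,"delta_pos": [0,0,0],"twist": 4},
    {"grip": 0.4,"delta_pos": [0,0,0],"twist": 5},
    {"grip": 0.4,"delta_pos": [0,0,0],"twist": 5},
    {"grip": 0.4,"delta_pos": [0,0,0],"twist": 5},
    {"grip": 0.4,"delta_pos": [0,0,0],"twist": 5},
    {"grip": 0.4,"delta_pos": [0,0,0],"twist": 3},
    {"grip": 0.4,"delta_pos": [0,0,0],"twist": 0},
    {"grip": 0.4,"delta_pos": [0,0,-0.0015],"twist": 0},
    {"grip": 0.4,"delta_pos": [0,0,0],"twist": 0}
  ]
}}

```text
clock: 20.1
position: [0.5803, 0.1504, 0.06]
ee_rot: [-0.061, -0.704, -0.06, 0.705]
contact_force: [-0.0, 0.4, -0.6]
width: 0.0427
```

```bash
python3 - <<'E'
from h import *
for i in range(3): st(); s=manip.get_image("side")
E
```

```text
t 20.1 p [0.5803 0.1504 0.06  ] yawY -80.2 F [-0.01  0.43 -0.63] M [-0.004  0.017  0.025] w 0.0427 q [ 0.14  0.45  1.69 -0.    1.    1.54]
t 20.15 p [0.5803 0.1504 0.0601] yawY -80.2 F [-0.26 -0.05 -1.82] M [-0.041  0.024 -0.003] w 0.0426 q [ 0.14  0.45  1.69 -0.    1.    1.54]
t 20.2 p [0.5804 0.1504 0.0602] yawY -80.2 F [ 0.59 -0.27 -2.33] M [ 0.04   0.019 -0.026] w 0.0428 q [ 0.14  0.45  1.69 -0.    1.    1.54]
```

At z 0.060 there is no contact force, so the slot is over the pin. I lower it home.

Emit:
{"method": "step_arm", "body": {
  "increments": [
    {"grip": 0.4,"delta_pos": [0,0,-0.0007],"twist": 1},
    {"grip": 0.4,"delta_pos": [0,0,-0.0007],"twist": 1},
    {"grip": 0.4,"delta_pos": [0,0,-0.0006],"twist": 0},
    {"grip": 0.4,"delta_pos": [0,0,0],"twist": 0},
    {"grip": 0.4,"delta_pos": [0,0,0],"twist": 0}
  ]
}}

```text
clock: 20.67
position: [0.5805, 0.1505, 0.0585]
ee_rot: [-0.073, -0.703, -0.073, 0.703]
contact_force: [-0.2, -0.0, -0.6]
width: 0.0426
```

Emit:
{"method": "step_arm", "body": {
  "increments": [
    {"grip": 0.4,"delta_pos": [0,0,-0.0005],"twist": 0},
    {"grip": 0.4,"delta_pos": [0,0,-0.0005],"twist": 0},
    {"grip": 0.4,"delta_pos": [0,0,0],"twist": 0},
    {"grip": 0.4,"delta_pos": [0,0,0],"twist": 0}
  ]
}}

```text
clock: 21.0
position: [0.5805, 0.1505, 0.0575]
ee_rot: [-0.073, -0.703, -0.073, 0.703]
contact_force: [-0.0, 0.0, -0.6]
width: 0.0425
```

```bash
python3 - <<'E'
from h import *
for i in range(3): st(); s=manip.get_image("side")
E
```

```text
t 21.0 p [0.5805 0.1505 0.0575] yawY -78.1 F [-0.02  0.03 -0.56] M [ 0.041 -0.006  0.004] w 0.0425 q [ 0.14  0.45  1.7  -0.    0.99  1.5 ]
t 21.05 p [0.5805 0.1505 0.0575] yawY -78.1 F [ 0.07  0.13 -1.46] M [ 0.032  0.    -0.   ] w 0.0428 q [ 0.14  0.45  1.7  -0.    0.99  1.5 ]
t 21.1 p [0.5805 0.1504 0.0575] yawY -78.1 F [ 0.41  0.03 -2.27] M [0.024 0.024 0.011] w 0.0429 q [ 0.14  0.45  1.7  -0.    0.99  1.5 ]
```

Emit:
{"method": "step_arm", "body": {
  "increments": [
    {"grip": 0.4,"delta_pos": [0,0,-0.0005],"twist": 0},
    {"grip": 0.4,"delta_pos": [0,0,-0.0005],"twist": 0},
    {"grip": 0.4,"delta_pos": [0,0,0],"twist": 0},
    {"grip": 0.4,"delta_pos": [0,0,0],"twist": 0}
  ]
}}

```text
clock: 21.48
position: [0.5806, 0.1505, 0.0569]
ee_rot: [0.073, 0.703, 0.073, -0.703]
contact_force: [-0.9, -0.8, 1.8]
width: 0.0428
```

```bash
python3 - <<'E'
from h import *
for i in range(3): st(); s=manip.get_image("side")
E
```

```text
t 21.48 p [0.5806 0.1505 0.0569] yawY -78.1 F [-0.88 -0.77  1.76] M [-0.028  0.125  0.019] w 0.0428 q [ 0.14  0.45  1.7  -0.    0.99  1.5 ]
t 21.53 p [0.5806 0.1505 0.0569] yawY -78.1 F [-0.38 -0.29  2.87] M [-0.046  0.075 -0.059] w 0.0427 q [ 0.14  0.45  1.7  -0.    0.99  1.5 ]
t 21.58 p [0.5806 0.1505 0.0569] yawY -78.1 F [-1.41  0.03  2.55] M [ 0.058  0.157 -0.026] w 0.0426 q [ 0.14  0.45  1.7  -0.    0.99  1.5 ]
```

The reel seated at TCP z 0.0569, exactly the expected seat height, with light force. I release and retreat.

Emit:
{"method": "step_arm", "body": {
  "increments": [
    {"grip": 0.5,"delta_pos": [0,0,0],"twist": 0},
    {"grip": 0.56,"delta_pos": [0,0,0],"twist": 0},
    {"grip": 0.64,"delta_pos": [0,0,0],"twist": 0},
    {"grip": 0.66,"delta_pos": [0,0,0],"twist": 0},
    {"grip": 0.66,"delta_pos": [0,0,0],"twist": 0},
    {"grip": 0.66,"delta_pos": [0,0,0.003],"twist": 0},
    {"grip": 0.66,"delta_pos": [0,0,0.005],"twist": 0},
    {"grip": 0.66,"delta_pos": [0,0,0.01],"twist": 0},
    {"grip": 0.66,"delta_pos": [0,0,0.015],"twist": 0},
    {"grip": 0.66,"delta_pos": [0,0,0.02],"twist": 0}
  ]
}}

```text
clock: 22.47
position: [0.5798, 0.1503, 0.1098]
ee_rot: [-0.073, -0.703, -0.073, 0.704]
contact_force: [0.5, -0.3, -0.9]
width: 0.0565
```

Emit:
{"method": "step_arm", "body": {
  "increments": [
    {"grip": 0.66,"delta_pos": [0,0,0.035],"twist": 0},
    {"grip": 0.66,"delta_pos": [0,0,0.035],"twist": 0},
    {"grip": 0.66,"delta_pos": [0,0,0.035],"twist": 0},
    {"grip": 0.66,"delta_pos": [-0.01,-0.035,0],"twist": 0},
    {"grip": 0.66,"delta_pos": [-0.01,-0.035,0],"twist": 0},
    {"grip": 0.66,"delta_pos": [-0.01,-0.035,0],"twist": 0},
    {"grip": 0.66,"delta_pos": [-0.01,-0.035,0],"twist": 0},
    {"grip": 0.66,"delta_pos": [-0.01,-0.035,0],"twist": 0},
    {"grip": 0.66,"delta_pos": [-0.01,-0.035,0],"twist": 0},
    {"grip": 0.66,"delta_pos": [-0.01,-0.035,0],"twist": 0}
  ]
}}

```text
clock: 23.3
position: [0.5099, -0.096, 0.2158]
ee_rot: [0.074, 0.704, 0.073, -0.703]
contact_force: [1.1, -0.7, 0.0]
width: 0.0563
```

Emit:
{"method": "step_arm", "body": {
  "increments": [
    {"grip": 0.66,"delta_pos": [-0.01,-0.035,0],"twist": 0},
    {"grip": 0.66,"delta_pos": [-0.01,-0.035,0],"twist": 0},
    {"grip": 0.66,"delta_pos": [-0.01,-0.035,0],"twist": 0},
    {"grip": 0.66,"delta_pos": [-0.01,-0.035,0],"twist": 0},
    {"grip": 0.66,"delta_pos": [0,0,0],"twist": 0}
  ]
}}

```text
clock: 23.72
position: [0.4692, -0.2409, 0.2157]
ee_rot: [0.073, 0.704, 0.069, -0.703]
contact_force: [0.7, 0.5, -0.1]
width: 0.0562
```

```bash
python3 - <<'E'
from h import *
st(); s=manip.get_image("side"); t=manip.get_image("top")
o=np.zeros((400,800,3),np.uint8)
o[:,:400]=rect(t,.58,.149,.072,.09,400)
o[:,400:]=cv2.resize(s["img"][160:320,170:330],(400,400),interpolation=cv2.INTER_CUBIC)
cv2.imwrite("pics/c9.png",o[:,:,::-1])
E
```

```text
t 23.72 p [ 0.4692 -0.2409  0.2157] yawY -78.4 F [ 0.7   0.47 -0.07] M [0.042 0.037 0.022] w 0.0562 q [-0.6   0.21  1.63 -0.    1.29  0.77]
```

View pics/c9.png

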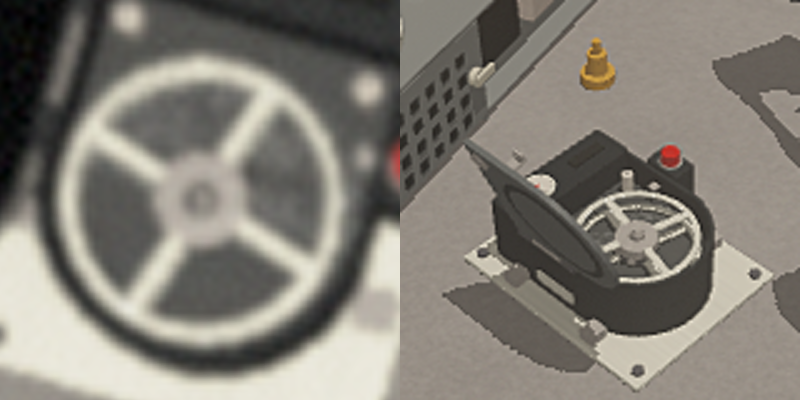

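The reel lies flat inside the chamber, centred on the spindle ((202,200) in the top patch). The door stands open, and the adapter and button are where they were. I hand in.

```bash
python3 -c "
from rig import manip; print(manip.sign_off())"
```

```text
the job is handed in; nothing more can be done
None
```

The reel is loaded in the magazine with the door left standing open, and I handed the job in at about 24 s of the 70 s allowed.

- **Door:** I pressed the release button to about 6 N with one finger. The other finger stopped the door as it came free, steadied it all the way up, and eased it slowly onto its open stop.
- **Reel:** I gripped it by the hub and lowered it over the spindle without touching the sides. It met the drive pin first and pressed on it at about 8 N. I backed off, turned it 29° in all, lowered it home and let go.
- **Last checks:** The gripper height at seating (0.0569 m) matched the expected seat height exactly, with 2–3 N of contact. The final pictures show the reel flat and centred, the door open, the magazine unmoved and the brass adapter standing. I did not look again at the other gear after the last moves, but the gripper passed well above it.
- **Disagreements:** The two cameras differed by 2–4 mm in y, so I aimed between them. One check of the held reel's centre in the side view failed and I left it out.

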